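# Present a rock section's frosted end to the label reader

## Robot

A 6-joint arm with a two-finger parallel gripper is mounted at the origin on the work surface. World frame = base frame: x ahead of the robot, y to its left, z up, the work surface at z = 0. Lengths are in m, angles in rad, forces in N, time in s.
With the tool pointing down it reaches from about 0.25 to 0.775 m from the base axis. Payload 4 kg.
Tool frame: the origin (TCP) lies on the centre line of the jaws, within the pads' length; the fingertips stand 14 mm ahead of it and the grasp point (between the pads) lies 5 mm behind it (tip_reach is the z of the fingertips in the tool frame, in m); z points along the fingers, y is the direction in which the jaws open and shut (so a half turn about z gives the same grasp; the last joint's range is limited). The gripper opens to 94 mm and grips with 3 to 60 N. Pads are 16 mm wide; open, the fingers measure 119 mm over their backs; the gripper's body (75 mm by 177 mm) begins 78 mm behind the grasp point.
Start: joints at [1.207, 0.087, 1.371, -0, 1.684, -0.103], TCP at [0.142, 0.531, 0.22] pointing down, gripper open.
Joint ranges: [-3.1, 3.1], [-0.76, 2.03], [0.27, 2.55], [-1.08, 4.22], [0.17, 2.65], [-2.57, 2.57]. Speed limits (rad/s): [2.79, 2.79, 3.14, 3.14, 3.14, 3.14].

## Interface

Orientations are given as [roll, pitch, yaw] about the fixed x, y, z axes, in that order (R = Rz(yaw) Ry(pitch) Rx(roll)).
In Python, from station import observe, camera, get_calibration, close_job, tip_reach gives the robot as it stands.
- The arm moves only by the shell command python3 -m handwheel 'ROWS'. ROWS is JSON, a list that holds one entry, the list of rows, each a list of 7 numbers: the shift along the tool's x, y, z as a fraction of full scale, then the turn, a rotation vector about the tool's x, y, z as a fraction of full scale, then the opening in per cent of the stroke, from 0 (shut) to 100 (fully open). In form: [[[dx, dy, dz, wx, wy, wz, fingers], ...]]. A call has 1 to 20 rows; each row is the pose to reach, as a shift and turn from the pose commanded when the call began, along the tool's axes at that moment; what a row does not reach only later rows make up. Full scale, the value 1, is 25 cm for a shift and 90 degrees for a turn. A row lasts 1/10 s, in which the tool goes at most 50 mm and 8.59 degrees, less where a joint would pass 70% of its speed; a pose out of reach is approached as far as the arm can. A call with a number of a shift or a turn outside -1 to 1 is refused whole. A call with a gripper value outside its range is refused whole. The fingers move at their own pace and stop on an object; the grip force is fixed at half the most. Time passes only in rows, so rows that repeat a pose let the fingers close. It gives the time, the measured TCP pose, the force and the opening at its end, in the units of the state.
- observe(): the state, without advancing time (a new reading comes with each control period).
- camera(name): name is "scene" or "top" or "wrist"; returns the picture (384x512x3 uint8, blue, green, red); there is no depth.
- get_calibration(name): a dict with "fovy" (degrees; the focal length in pixels is half the picture's height over the tangent of half this angle, whatever the lens; pixels are square), "cx", "cy" (the principal point, pixels), "world_to_cam" (4x4, takes a point from world to camera coordinates); the wrist camera has in their place "tool_from_camera" (4x4, takes a point from camera to tool coordinates, whose origin is the TCP and whose axes are the flange's). Camera axes: x right, y up, looking along -z (the intrinsics and any distortion apply to the point x, -y, -z); pixel columns grow to the right and rows downward; lengths in m; the calibration is good to about 2 mm. A picture is of the moment at which its call begins: read the wrist's pose just before it. get_calibration takes no time and is no camera call.
- close_job(): hands the job in, once; it reports no verdict.
The state is a dict: "time_s": time; "q": joint angles; "joint_vel": joint speeds; "effort": joint torques, N m; "position": TCP position; "tool_rot": TCP orientation; "force": force on the tool from outside, world axes, zero at the start; "ft_torque": the same for the moment, N m; "gripper_width": opening from 0.0 (shut) to 1.0 (fully open).
Only numpy, scipy, OpenCV 4.12 (cv2) and the standard library are available. Lean on these libraries where they do the work, as an engineer would, in place of code of your own. Each camera call takes 0.05 s, during which the arm holds its last target.

## Task

Log the slide that carries the square rock wafer: find its frosted end by the small corner notch, draw it out of the drying rack by the wafer with fingers off the frosted end, and hold it at the label reader so that the label on that end faces up squarely into the middle of its window from about 10 cm. Finish while holding it there, still and clear of everything. Do not bump the reader, and leave the other slides and the things on the bench where they are.

Things in the scene. Friction and masses are not known exactly. Their poses are not given: they have to be found in the camera images.
- section_center (a point): Centre of the slide to present: loose glass plate 76 x 50 x 4 mm, 57 g, standing on a long edge in a rack groove, lower edge 8 mm and upper edge 58 mm above the bench; it may lean 0.06 rad. Axes (the same for its other points): x out of the label face, y along the 76 mm length to the frosted end, z along the 50 mm width to the notched long edge, which is up in the rack
- section_wafer (a point): Centre of the square rock wafer, 34 x 34 mm and 6 mm thick, bonded on the middle of the slide's label face (5 mm from the slide's centre along x). Over the wafer, slide and wafer together are 10 mm thick, from x = -2 to +8 mm of the slide's centre. The place to grip
- section_notch (a point): Middle of the square notch, 9 x 9 mm, cut out of the frosted end's upper corner (33.5 mm from the slide's centre along y, 20.5 mm up). Seen level with the notch at the upper right, the label face is the one that faces you. The other slides have the same notch
- section_frosted_end: The slide's frosted end: its last 19 mm (y = 19 to 38 mm), frosted on the label face, with the notch in its upper corner; keep the fingers off it. Origin at the middle of the slide's lower long edge (25 mm below section_center, not on the end itself); axes as the slide's
- section_label (a point): Centre of the label, a 12 mm square code etched on the slide's frosted end, which is the last 19 mm at the notched end: 28 mm from the slide's centre along y, 3 mm below it, on the label face (2 mm out). x points straight out of the label
- reading_spot (a point): Where the fixed reader reads: 100 mm in front of the middle of its window, 180 mm above the bench. z points from the spot to the window, 45 degrees up, its level part to the robot's left, within 0.5 rad; y is level. The reader is a grey box, 60 mm wide (y), 50 mm (x), from z = 98 to 161 mm, with a round dark window; an upright post, 342 mm tall, stands behind it, 132 mm level from the spot
- reader: The fixed reader's stand, origin at the middle of the underside of its foot plate, 190 x 130 x 12 mm; the reading spot lies 50 mm along -x and 180 mm up, the post at x = +82 mm
- rack: Fixed grey drying rack, 176 (x) x 104 (y) mm, origin at the middle of its underside: floor 8 mm thick, two grooved end walls 40 mm high along x, at y = 32 to 49 mm on either side. Slides stand upright in the 6 mm grooves at x = -72, 0 and +72 mm, length along y; between the walls there is nothing else above the floor
- core_slide_center (a point): Centre of another slide in the rack, of the same glass, but with a round grey core wafer, 34 mm across; leave it alone
- blank_slide_center (a point): Centre of another slide in the rack, of the same glass without a wafer; leave it alone
- dropper_mid (a point): Middle of an amber dropper bottle, 32 mm across and 75 mm tall; leave it alone
- tweezers: Steel tweezers lying flat, 130 mm long; leave them alone
- vial: Small clear vial with a white cap, 28 mm across and 55 mm tall; leave it alone
- loupe: Folding steel hand lens lying flat, 75 mm long, 12 mm high; leave it alone
- chip: Piece of brown rock, 70 x 50 x 34 mm; leave it alone
- beaker: Glass beaker, 68 mm across and 90 mm tall; leave it alone

How it is judged:
By the outcome, as a careful person would: the job done as asked, in the order asked, and still so for the second after the job is handed in, while the arm keeps its last pose, push and grip.
It also fails if it takes over 45 s, if anything falls off the work surface, if the arm or the gripper's body presses on something with over 40 N, if the wrist force passes 120 N, or if a joint passes its speed limit or range.

## Working session

There is one attempt and no reset: what is moved stays moved. The work goes in short steps, Python scripts to look and compute and a shell command to move; the robot and the scene stay as the last step left them, time stands still between calls to the robot, and variables do not carry over. Pictures are saved under pics/ and viewed, and the job is handed in when it is done.

```bash
ls; mkdir -p pics
python3 - <<'E'
from station import *
import cv2
s=observe();print({k:s[k] for k in('time_s','position','tool_rot','gripper_width','force')}, tip_reach)
for n in('scene','top','wrist'):
    im=camera(n);cv2.imwrite(f'pics/{n}0.png',im);print(n,get_calibration(n))
E
```

```text
pics
{'time_s': 0.0, 'position': array([0.14164636, 0.53091485, 0.21831598]), 'tool_rot': array([-3.13941269e+00, -2.19501639e-04,  2.88076353e+00]), 'gripper_width': 1.0017677753763277, 'force': array([-0.67982088, -0.86895782, -0.28540445])} 0.014
scene {'fovy': 45.00441378988461, 'cx': 263.25382050627144, 'cy': 192.31139967685814, 'world_to_cam': array([[-0.74174587,  0.67057751, -0.01178457,  0.42071222],
       [-0.35218287, -0.37448621,  0.85774548,  0.02337249],
       [ 0.57077167,  0.64037949,  0.51393951, -1.46263902],
       [ 0.        ,  0.        ,  0.        ,  1.        ]])}
top {'fovy': 51.046326605376905, 'cx': 252.1570923774675, 'cy': 197.8378322212946, 'world_to_cam': array([[ 2.29591277e-02, -9.99732859e-01,  2.66269721e-03,
        -1.13305032e-01],
       [ 9.95182661e-01,  2.31083895e-02,  9.52757773e-02,
        -4.99431635e-01],
       [-9.53118559e-02,  4.62421360e-04,  9.95447355e-01,
        -1.06215750e+00],
       [ 0.00000000e+00,  0.00000000e+00,  0.00000000e+00,
         1.00000000e+00]])}
wrist {'fovy': 67.11479217525832, 'cx': 258.18784701422845, 'cy': 186.0835951794258, 'tool_from_camera': array([[-1.03754083e-04,  9.72455367e-01,  2.33089141e-01,
         6.67864424e-02],
       [ 9.99999326e-01, -1.68663049e-04,  1.14879354e-03,
         8.62934759e-04],
       [ 1.15646397e-03,  2.33089103e-01, -9.72454694e-01,
        -1.64448866e-01],
       [ 0.00000000e+00,  0.00000000e+00,  0.00000000e+00,
         1.00000000e+00]])}
```

View pics/scene0.png

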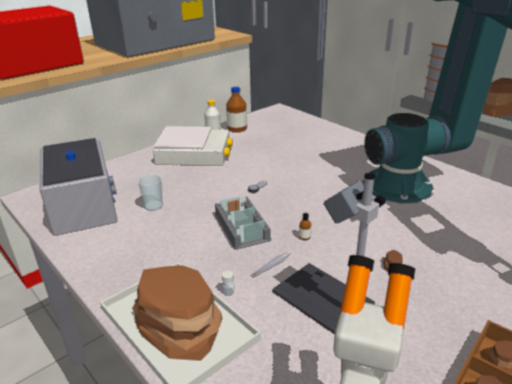

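View pics/top0.png

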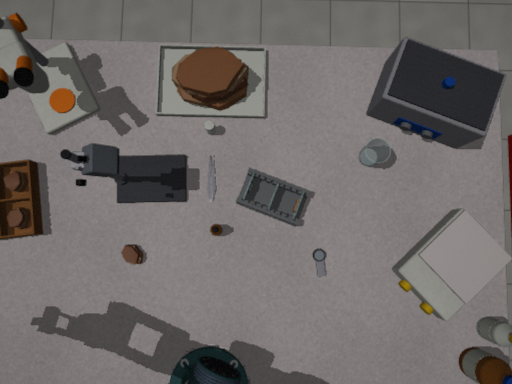

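View pics/wrist0.png

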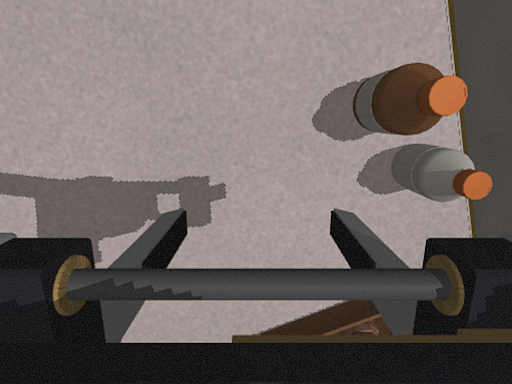

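Run:
```python
import cv2,numpy as np
a=cv2.imread('pics/scene0.png')[180:260,195:285];b=cv2.imread('pics/top0.png')[160:235,225:320]
cv2.imwrite('pics/s1.png',cv2.resize(a,None,fx=7,fy=7,interpolation=cv2.INTER_CUBIC))
cv2.imwrite('pics/t1.png',cv2.resize(b,None,fx=7,fy=7,interpolation=cv2.INTER_CUBIC))
b=cv2.imread('pics/top0.png')[130:220,50:200]
cv2.imwrite('pics/t2.png',cv2.resize(b,None,fx=5,fy=5,interpolation=cv2.INTER_CUBIC))
b=cv2.imread('pics/scene0.png')[165:335,270:390]
cv2.imwrite('pics/s2.png',cv2.resize(b,None,fx=3.5,fy=3.5,interpolation=cv2.INTER_CUBIC))
```

```text
(no output)
```

View pics/s1.png

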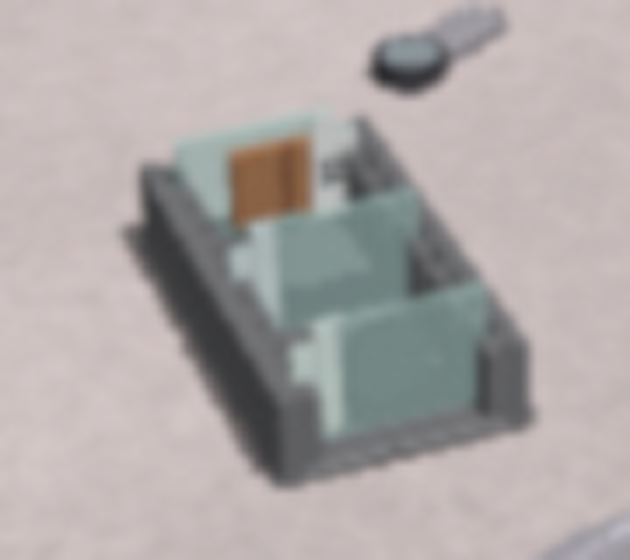

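View pics/t1.png

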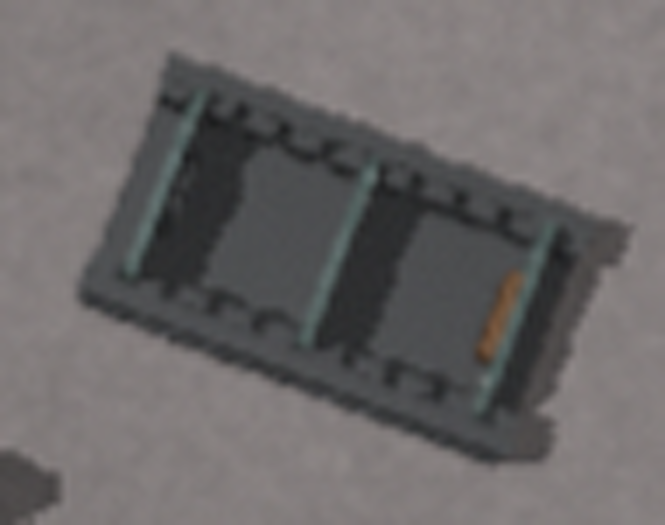

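View pics/t2.png

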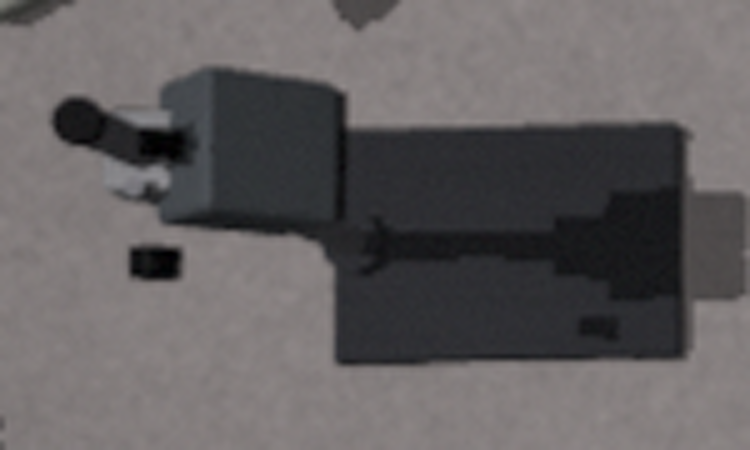

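View pics/s2.png

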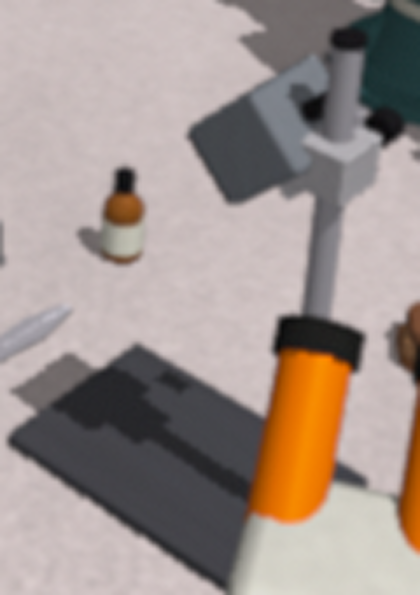

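```bash
cat > h.py <<'E'
import numpy as np,cv2
from station import *
from scipy.spatial.transform import Rotation as R
def cal(n,s=None):
    c=get_calibration(n)
    f=192/np.tan(np.radians(c['fovy']/2))
    if n=='wrist':
        T=np.eye(4);T[:3,:3]=R.from_euler('xyz',s['tool_rot']).as_matrix();T[:3,3]=s['position']
        C=T@c['tool_from_camera']
    else: C=np.linalg.inv(c['world_to_cam'])
    return f,c['cx'],c['cy'],C
def ray(k,u,v):
    f,cx,cy,C=k
    return C[:3,3],C[:3,:3]@np.array([(u-cx)/f,-(v-cy)/f,-1])
def onz(k,u,v,z):
    o,d=ray(k,u,v);return o+d*(z-o[2])/d[2]
def proj(k,P):
    f,cx,cy,C=k;p=np.linalg.inv(C)@np.r_[P,1]
    return np.array([cx-f*p[0]/p[2],cy+f*p[1]/p[2]])
def tri(rs):
    A=0;b=0
    for o,d in rs:
        d=d/np.linalg.norm(d);M=np.eye(3)-np.outer(d,d);A=A+M;b=b+M@o
    return np.linalg.solve(A,b)
E
python3 - <<'E'
from h import *
np.set_printoptions(precision=4,suppress=True)
print({k:v for k,v in get_calibration('top').items() if 'dist' in k or 'k' in k})
k=cal('top');k2=cal('scene')
z=lambda u,v:(225+u/7,160+v/7)
for n,a,b in(('target',(549,228),(481,410)),('core',(374,162),(306,345)),('blank',(205,92),(130,275))):
    A=onz(k,*z(*a),.058);B=onz(k,*z(*b),.058);m=(A+B)/2;d=B-A;print(n,A,B,m,np.linalg.norm(d),np.degrees(np.arctan2(d[1],d[0])))
# reader foot (top of foot z=.012) zoomed 5 at (50,130)
w=lambda u,v:(50+u/5,130+v/5)
for p in((685,125),(688,355),(338,362)): print('foot',onz(k,*w(*p),.012))
for p in((685,125),(688,355),(338,362)): print(proj(k2,onz(k,*w(*p),.012)))
print('target in scene',195,180,(proj(k2,onz(k,*z(549,228),.058))-[195,180])*7,(proj(k2,onz(k,*z(481,410),.058))-[195,180])*7)
E
```

```text
{}
target [ 0.5156 -0.2357  0.058 ] [ 0.4469 -0.2112  0.058 ] [ 0.4813 -0.2234  0.058 ] 0.07294797036336458 160.32386177937886
core [ 0.539  -0.1698  0.058 ] [ 0.4697 -0.1456  0.058 ] [ 0.5043 -0.1577  0.058 ] 0.07344940577295919 160.7674424290321
blank [ 0.5641 -0.1058  0.058 ] [ 0.4943 -0.0794  0.058 ] [ 0.5292 -0.0926  0.058 ] 0.07457426379586747 159.2176490661806
foot [0.6175 0.0806 0.012 ]
foot [0.4903 0.0741 0.012 ]
foot [0.4821 0.2646 0.012 ]
[270.5544 286.5688]
[306.9997 260.7624]
[373.392  300.0456]
target in scene 195 180 [174.563 137.008] [346.5826  99.0511]
```

```bash
cat >> h.py <<'E'
def go(P,rot,s=None):
    s=s or observe();R0=R.from_euler('xyz',s['tool_rot']).as_matrix()
    if np.ndim(rot)==1: rot=R.from_euler('xyz',rot).as_matrix()
    d=R0.T@(np.asarray(P)-s['position'])/.25;w=R.from_matrix(R0.T@rot).as_rotvec()/(np.pi/2)
    print('shift',d.round(4),'turn',w.round(4))
E
python3 - <<'E'
from h import *
go([.4813,-.2234,.17],[np.pi,0,np.radians(160.5)])
E
```

```text
shift [-2.0907 -2.5651  0.1983] turn [-0.0011 -0.0001  0.0506]
```

```bash
python3 -m handwheel '[[[-0.7,-0.85,0,0,0,0,45],[-0.7,-0.85,0,0,0,0,45],[-0.7,-0.85,0,0,0,0,45],[-0.7,-0.85,0,0,0,0,45],[-0.7,-0.85,0,0,0,0,45],[-0.7,-0.85,0,0,0,0,45],[-0.7,-0.85,0,0,0,0,45]]]' | tail -c 600
python3 -m handwheel '[[[-0.7,-0.85,0,0,0,0,45],[-0.7,-0.85,0,0,0,0,45],[-0.7,-0.85,0,0,0,0,45],[-0.7,-0.85,0,0,0,0,45],[-0.7,-0.85,0,0,0,0,45],[-0.7,-0.85,0,0,0,0,45],[-0.7,-0.85,0,0,0,0,45]]]' | tail -c 600
python3 - <<'E'
from h import *
s=observe();print(s['q'],s['time_s'])
go([.4813,-.2234,.17],[np.pi,0,np.radians(160.5)])
E
```

```text
time_s: 0.85
position: [0.257, 0.2788, 0.2195]
tool_rot: [3.142, 0.001, 2.876]
force: [-0.4, 0.4, 1.0]
gripper_width: 0.464
time_s: 1.55
position: [0.3714, 0.0291, 0.2189]
tool_rot: [-3.141, -0.001, 2.876]
force: [0.0, 0.2, 0.7]
gripper_width: 0.445
[-7.43836836e-02 -3.18735947e-01  1.73665556e+00  1.17871264e-04
  1.72477386e+00 -1.37986139e+00] 1.55
shift [-0.6892 -0.8595  0.1951] turn [-0.0001 -0.0007  0.0478]
```

```bash
python3 -m handwheel '[[[-0.69,-0.86,0.19,0,0,0.048,45],[-0.69,-0.86,0.19,0,0,0.048,45],[-0.69,-0.86,0.19,0,0,0.048,45],[-0.69,-0.86,0.19,0,0,0.048,45],[-0.69,-0.86,0.19,0,0,0.048,45],[-0.69,-0.86,0.19,0,0,0.048,45],[-0.69,-0.86,0.19,0,0,0.048,45],[-0.69,-0.86,0.19,0,0,0.048,45],[-0.69,-0.86,0.19,0,0,0.048,45]]]' | tail -c 600
python3 - <<'E'
from h import *
import json
s=observe();print(s['q'],s['time_s'])
im=camera('wrist');cv2.imwrite('pics/w1.png',im)
json.dump({k:np.asarray(v).tolist() for k,v in s.items()},open('w1.json','w'))
cv2.imwrite('pics/sc1.png',camera('scene'))
k=cal('wrist',s);print(proj(k,[.5156,-.2357,.058]),proj(k,[.4469,-.2112,.058]))
E
```

```text
time_s: 2.45
position: [0.4821, -0.2194, 0.1722]
tool_rot: [3.141, 0.0, 2.808]
force: [0.6, 0.5, -0.1]
gripper_width: 0.449
[-5.34845790e-01  5.60660068e-02  1.49738462e+00  9.16952471e-04
  1.58828666e+00 -1.77192671e+00] 2.45
[253.25189029 221.40196959] [253.6151618  149.77483579]
```

View pics/w1.png

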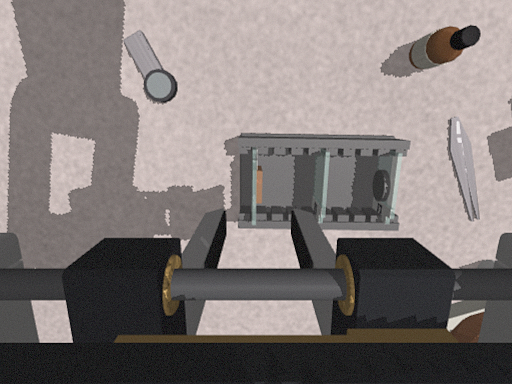

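View pics/sc1.png

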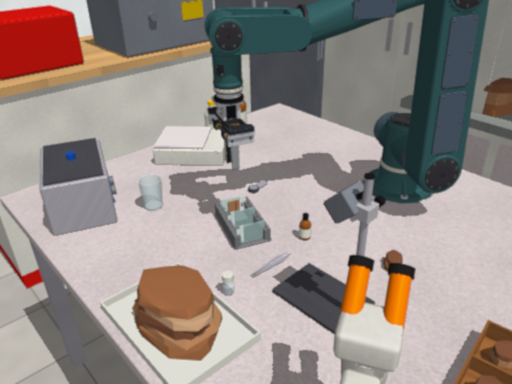

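Run:
```python
import cv2
b=cv2.imread('pics/w1.png')[125:240,215:315]
cv2.imwrite('pics/w1z.png',cv2.resize(b,None,fx=5,fy=5,interpolation=cv2.INTER_CUBIC))
```

```text
(no output)
```

View pics/w1z.png

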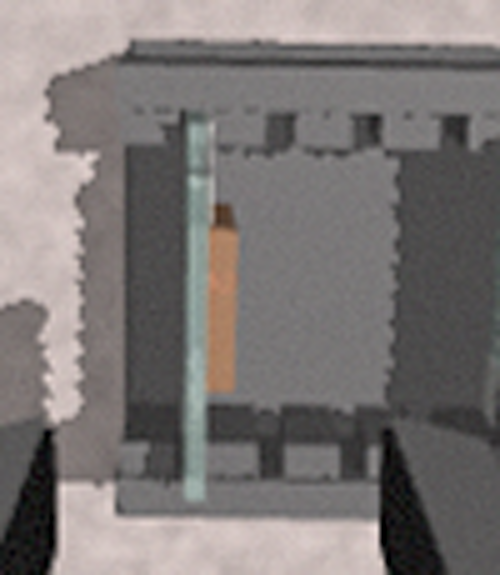

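Run:
```python
from h import *
import json
np.set_printoptions(precision=4,suppress=True)
s=json.load(open('w1.json'));k=cal('wrist',s)
z=lambda u,v:(215+(u-2)/5,125+(v-2)/5)
A=onz(k,*z(199,177),.058);B=onz(k,*z(195,502),.058);d=A-B
print('top edge notch-start',A,'blank end',B,np.linalg.norm(d),np.degrees(np.arctan2(d[1],d[0])))
yh=d/np.linalg.norm(d);xh=np.array([-yh[1],yh[0],0])*-1
print('xh',xh,'centre of top edge from blank end',B+.038*yh)
for v in(205,390):print('wafer',onz(k,*z(222.5,v),.050))
W=(onz(k,*z(222.5,205),.050)+onz(k,*z(221.5,390),.050))/2
print('wafer top centre',W,'rel to slide mid', (W-(B+.038*yh))@xh,(W-(B+.038*yh))@yh)
for q in((122,145),(390,145)): print(onz(k,*z(*q),.04))
# scene cross-check of wafer
im=cv2.imread('pics/scene0.png');h=cv2.cvtColor(im,cv2.COLOR_BGR2HSV)
m=cv2.inRange(h,(5,110,60),(20,255,255))[205:215,225:242]
m=cv2.inRange(h,(5,110,60),(20,255,255))
mm=np.zeros_like(m);mm[190:220,220:250]=m[190:220,220:250]
ys,xs=np.nonzero(mm);c=(xs.mean(),ys.mean());print('scene wafer',c,len(xs))
print('proj expected', proj(cal('scene'),np.r_[(B+.038*yh+.008*xh)[:2],.033]))
```

```text
top edge notch-start [ 0.4565 -0.2138  0.058 ] blank end [ 0.5194 -0.2367  0.058 ] 0.06694922363338991 159.99940292120957
xh [ 0.342   0.9397 -0.    ] centre of top edge from blank end [ 0.4837 -0.2237  0.058 ]
wafer [ 0.4644 -0.2117  0.05  ]
wafer [ 0.5009 -0.2243  0.05  ]
wafer top centre [ 0.4827 -0.2181  0.05  ] rel to slide mid 0.004893492654447545 0.0028846420621685847
[ 0.4475 -0.2276  0.04  ]
[ 0.4655 -0.1756  0.04  ]
scene wafer (np.float64(232.9873417721519), np.float64(205.26582278481013)) 79
proj expected [232.9505 206.0372]
```

Run:
```python
from h import *
go([.4845,-.2204,.070],[np.pi,0,np.radians(160)])
go([.4845,-.2204,.030],[np.pi,0,np.radians(160)])
```

```text
shift [-0.0102  0.0013  0.4107] turn [0.0002 0.0006 0.0097]
shift [-0.01    0.0012  0.5707] turn [0.0002 0.0006 0.0097]
```

```bash
python3 -m handwheel '[[[-0.01,0,0.15,0,0,0.01,45],[-0.01,0,0.35,0,0,0.01,45],[-0.01,0,0.35,0,0,0.01,45],[-0.01,0,0.35,0,0,0.01,45],[-0.01,0,0.35,0,0,0.01,45]]]' | tail -c 600
python3 - <<'E'
from h import *
s=observe()
im=camera('wrist');cv2.imwrite('pics/w2.png',im)
go([.4845,-.2204,.030],[np.pi,0,np.radians(160)],s)
E
```

```text
time_s: 3.05
position: [0.4859, -0.2232, 0.088]
tool_rot: [-3.141, 0.006, 2.79]
force: [0.2, -0.1, 0.6]
gripper_width: 0.448
shift [0.0105 0.0088 0.232 ] turn [-0.0006  0.0037 -0.0015]
```

View pics/w2.png

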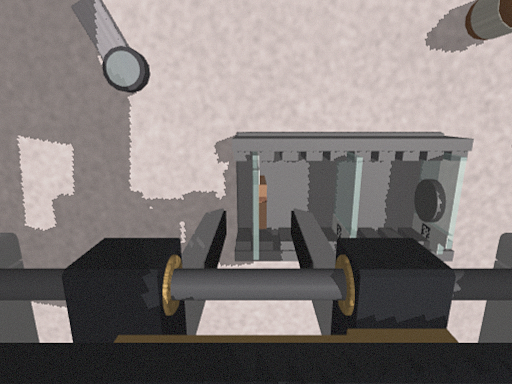

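```bash
python3 -m handwheel '[[[0.01,0.009,0,0,0,0,45],[0.01,0.009,0.05,0,0,0,45],[0.01,0.009,0.1,0,0,0,45],[0.01,0.009,0.1,0,0,0,45]]]' | tail -c 600
python3 - <<'E'
from h import *
s=observe()
im=camera('wrist');cv2.imwrite('pics/w3.png',im)
cv2.imwrite('pics/w3z.png',cv2.resize(im[130:290,180:330],None,fx=4,fy=4))
s=observe()
go([.4845,-.2204,.030],[np.pi,0,np.radians(160)],s)
E
```

```text
time_s: 3.5
position: [0.4807, -0.2185, 0.0566]
tool_rot: [3.141, -0.005, 2.79]
force: [-0.6, -1.3, -0.0]
gripper_width: 0.453
shift [-0.0151 -0.0014  0.1098] turn [ 0.0005 -0.0025 -0.0018]
```

View pics/w3z.png

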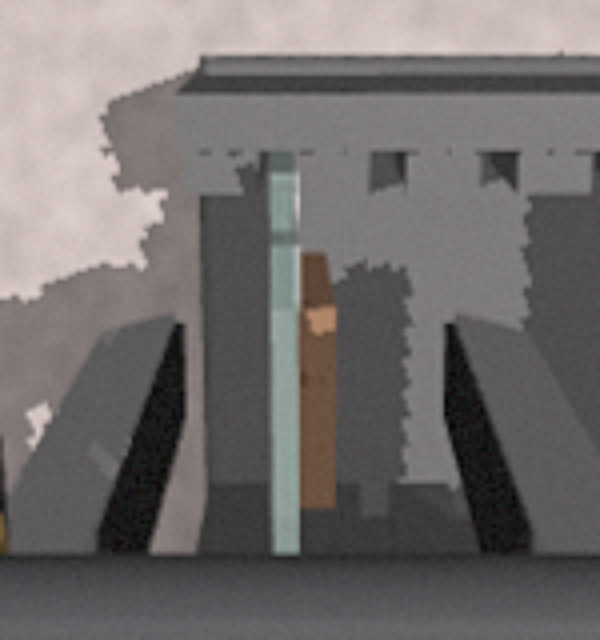

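```bash
python3 -m handwheel '[[[-0.006,-0.003,0.05,0,0,0,45],[-0.006,-0.003,0.106,0,0,0,45],[-0.006,-0.003,0.106,0,0,0,45],[-0.006,-0.003,0.106,0,0,0,45]]]' | tail -c 600
python3 - <<'E'
from h import *
im=camera('wrist')
cv2.imwrite('pics/w4z.png',cv2.resize(im[130:290,180:330],None,fx=4,fy=4))
for i in range(3): s=observe();print(s['position'],s['force'],s['time_s']);camera('top')
E
```

```text
time_s: 3.95
position: [0.483, -0.2204, 0.032]
tool_rot: [3.141, -0.002, 2.79]
force: [0.1, 0.5, 0.1]
gripper_width: 0.452
[ 0.48352313 -0.22070333  0.03268745] [ 0.14993832  0.45761284 -0.49849806] 4.0
[ 0.48382184 -0.22085082  0.03315932] [ 0.43866856 -0.82486236 -0.20940308] 4.05
[ 0.48394477 -0.22093741  0.03340287] [ 0.43722781 -0.12184232 -0.71367377] 4.1
```

View pics/w4z.png

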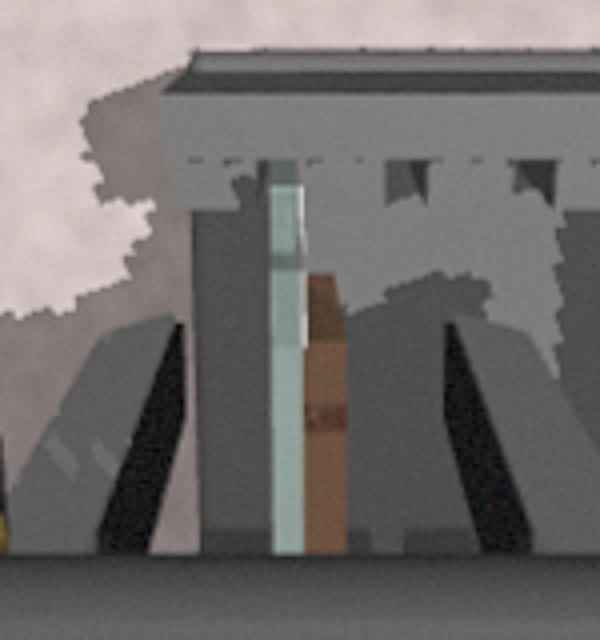

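```bash
python3 -m handwheel '[[[0,-0.003,0.016,0,0,0,45],[0,-0.003,0.016,0,0,0,25],[0,-0.003,0.016,0,0,0,0],[0,-0.003,0.016,0,0,0,0],[0,-0.003,0.016,0,0,0,0],[0,-0.003,0.016,0,0,0,0],[0,-0.003,0.016,0,0,0,0],[0,-0.003,0.016,0,0,0,0]]]' | tail -c 600
python3 - <<'E'
from h import *
im=camera('wrist')
cv2.imwrite('pics/w5z.png',cv2.resize(im[130:290,180:330],None,fx=4,fy=4))
s=observe();print(s['position'],s['force'],s['time_s'],s['gripper_width'])
E
```

```text
time_s: 4.95
position: [0.4833, -0.2217, 0.029]
tool_rot: [-3.141, 0.0, 2.79]
force: [-1.1, -1.6, 0.0]
gripper_width: 0.104
[ 0.48327256 -0.22172377  0.02902859] [-0.98096412 -1.48457427  0.20262888] 5.0 0.10353372835643193
```

View pics/w5z.png

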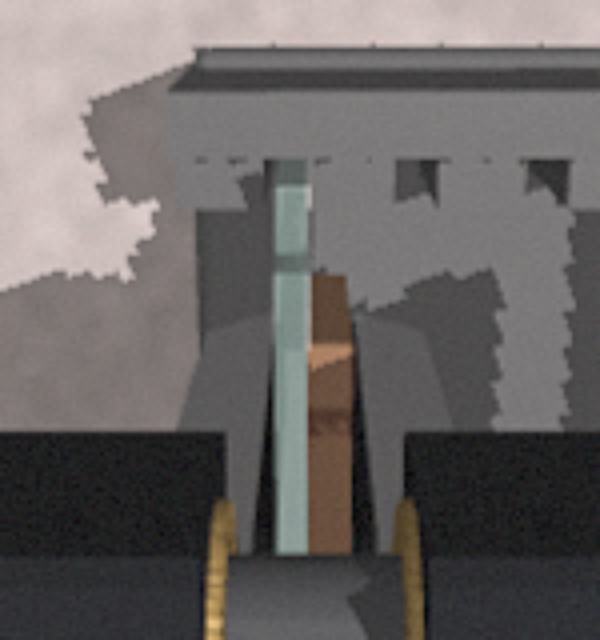

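```bash
python3 -m handwheel '[[[0,0,-0.03,0,0,0,0],[0,0,-0.1,0,0,0,0],[0,0,-0.2,0,0,0,0],[0,0,-0.35,0,0,0,0],[0,0,-0.5,0,0,0,0],[0,0,-0.8,0,0,0,0],[0,0,-0.8,0,0,0,0],[0,0,-0.8,0,0,0,0],[0,0,-0.8,0,0,0,0]]]' | tail -c 600
python3 - <<'E'
from h import *
import json
s=observe()
im=camera('wrist')
json.dump({k:np.asarray(v).tolist() for k,v in s.items()},open('w6.json','w'))
cv2.imwrite('pics/w6.png',im)
sc=camera('scene');cv2.imwrite('pics/sc6.png',sc)
s=observe();print(s['position'],s['force'],s['time_s'],s['gripper_width'])
E
```

```text
time_s: 5.9
position: [0.4833, -0.2211, 0.229]
tool_rot: [3.141, 0.0, 2.79]
force: [0.5, 0.6, -1.1]
gripper_width: 0.107
[ 0.48242738 -0.22070279  0.22653569] [ 0.34275133 -0.05859126 -0.81097091] 6.0 0.10585768156395985
```

View pics/w6.png

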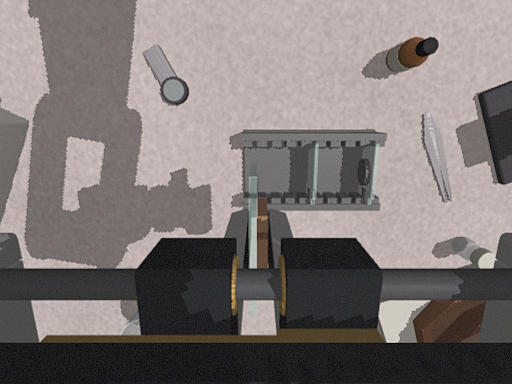

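View pics/sc6.png

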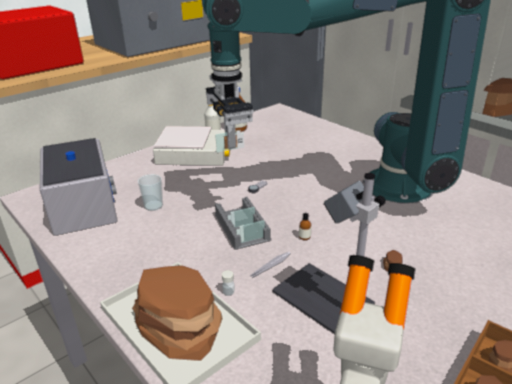

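Run:
```python
from h import *
np.set_printoptions(precision=4,suppress=True)
k=cal('top');k2=cal('scene')
w=lambda u,v:(50+(u-2)/5,130+(v-2)/5)
a,b=onz(k,*w(346,90),.267),onz(k,*w(346,231),.267)
c,d=onz(k,*w(214,67),.3115),onz(k,*w(208,225),.3115)
print(a,b,c,d)
for p,q in((a,b),(c,d)):
    v=p-q;print(np.linalg.norm(v),'normal ang',np.degrees(np.arctan2(v[0],-v[1])))
post=onz(k,*w(77,120),.342);print('post top',post)
m=(a+b)/2
F=onz(k,*w(685,125),.012);G=onz(k,*w(688,355),.012);H=onz(k,*w(338,362),.012)
C=(F+H)/2
v=F-G;th=np.arctan2(v[0],-v[1])
for th in (th,np.arctan2(*(post-C)[[1,0]])):
    n=np.array([np.cos(th),np.sin(th)]);print(np.degrees(th),'spot foot',C[:2]-.05*n,'post',C[:2]+.082*n)
    print('from post',post[:2]-.132*n,'front edge',m[:2]-.0516*n,'top edge',((c+d)/2)[:2]-.096*n)
im=cv2.imread('pics/w6.png')[60:200,400:512];cv2.imwrite('pics/w6z.png',cv2.resize(im,None,fx=4,fy=4))
```

```text
[0.5789 0.1831 0.267 ] [0.5187 0.1798 0.267 ] [0.5775 0.2215 0.3115] [0.5134 0.22   0.3115]
0.06033071386634435 normal ang 93.12377566740243
0.06406239433255247 normal ang 91.34669640302506
post top [0.5486 0.2605 0.342 ]
92.94070555183082 spot foot [0.5534 0.1238] post [0.5467 0.2557]
from post [0.5554 0.1286] front edge [0.5515 0.1299] top edge [0.5504 0.1248]
91.50399362598812 spot foot [0.5522 0.1238] post [0.5487 0.2557]
from post [0.5521 0.1285] front edge [0.5502 0.1299] top edge [0.548  0.1247]
```

View pics/w6z.png

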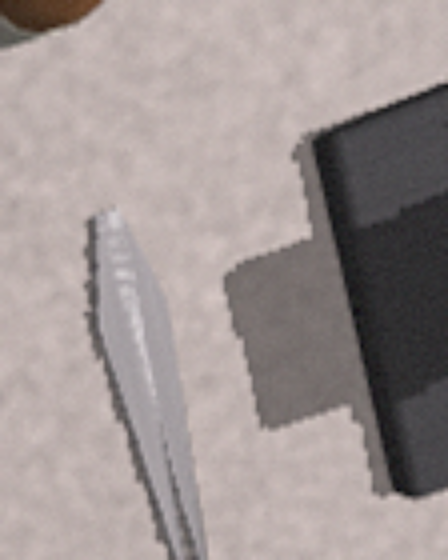

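```bash
cat >> h.py <<'E'
def target(th,spot,lab=np.array([.0273,-.001,-.001])):
    n=np.array([np.cos(th),np.sin(th),1])/2**.5
    x=np.array([-np.sin(th),np.cos(th),0]);z=np.cross(x,n)
    Rt=np.column_stack([x,n,z]);return Rt,np.asarray(spot)-Rt@lab
E
python3 - <<'E'
from h import *
import json
np.set_printoptions(precision=4,suppress=True)
s=json.load(open('w6.json'));k=cal('wrist',s)
z=lambda u,v:(400+(u-1.5)/4,60+(v-1.5)/4)
p,q=onz(k,*z(315,138),.012),onz(k,*z(410,497),.012);d=q-p;print(p,q,np.linalg.norm(d),np.degrees(np.arctan2(d[0],-d[1])))
spot=np.array([.5525,.1255,.18]);Rt,P=target(np.radians(92.3),spot);print(P,R.from_matrix(Rt).as_euler('xyz'))
go(P+[0,-.1,.03],Rt)
k2=cal('scene');th=np.radians(92.3)
n=np.array([np.cos(th),np.sin(th),1])/2**.5;y=np.array([-np.sin(th),np.cos(th),0]);x=np.cross(y,n)
x=x*np.sign(x[2])
for a,b,c in((25,30,98),(25,-30,98),(25,30,161),(25,-30,161),(-25,30,98),(-25,-30,98),(-25,30,161),(-25,-30,161),(0,0,98)):
    X=spot+(a*x+b*y+c*n)/1000
    print((a,b,c),'scene zoom',((proj(k2,X)-[270,165])*3.5).round(0),'top zoom',((proj(cal('top'),X)-[50,130])*5).round(0))
E
```

```text
[0.4904 0.0721 0.012 ] [0.6174 0.0817 0.012 ] 0.12737425574190658 94.28986643638271
[0.5797 0.128  0.18  ] [ 2.3562  0.     -3.1015]
shift [-0.0228  1.0679  0.0674] turn [-0.4921  0.0955 -0.2374]
(25, 30, 98) scene zoom [241.  90.] top zoom [354. 225.]
(25, -30, 98) scene zoom [173. 130.] top zoom [356.  85.]
(25, 30, 161) scene zoom [314.  48.] top zoom [206. 210.]
(25, -30, 161) scene zoom [245.  89.] top zoom [209.  62.]
(-25, 30, 98) scene zoom [287. 166.] top zoom [299. 239.]
(-25, -30, 98) scene zoom [220. 210.] top zoom [301. 104.]
(-25, 30, 161) scene zoom [363. 129.] top zoom [154. 225.]
(-25, -30, 161) scene zoom [295. 174.] top zoom [158.  83.]
(0, 0, 98) scene zoom [231. 149.] top zoom [327. 163.]
```

Run:
```python
import cv2
im=cv2.imread('pics/sc6.png')[168:230,318:385];cv2.imwrite('pics/sc6z.png',cv2.resize(im,None,fx=9,fy=9,interpolation=cv2.INTER_CUBIC))
im=cv2.imread('pics/top0.png')[140:182,58:125];cv2.imwrite('pics/top0z.png',cv2.resize(im,None,fx=9,fy=9,interpolation=cv2.INTER_CUBIC))
```

```text
(no output)
```

View pics/sc6z.png

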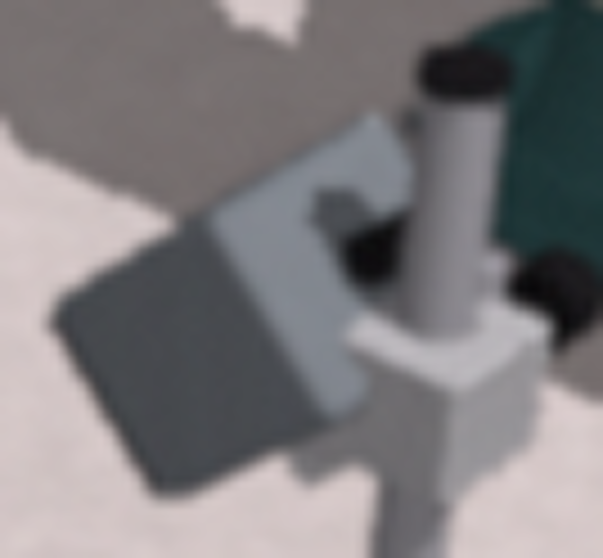

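View pics/top0z.png

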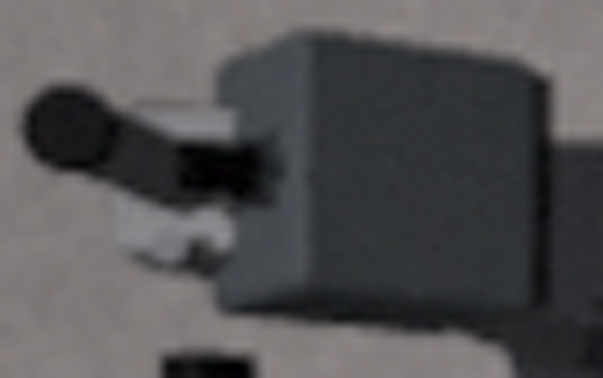

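Run:
```python
from h import *
np.set_printoptions(precision=4,suppress=True)
k=cal('top');k2=cal('scene')
S=lambda u,v:ray(k2,318+(u-4)/9,168+(v-4)/9)
T=lambda u,v:ray(k,58+(u-4)/9,140+(v-4)/9)
spot=np.array([.5525,.1255,.18]);th=np.radians(93);n=np.array([np.cos(th),np.sin(th),1])/2**.5;y=np.array([-np.sin(th),np.cos(th),0]);x=np.cross(n,y);x*=np.sign(x[2])
P=[]
for nm,a,b,e in(('c1',(55,310),(548,72),(25,-30,98)),('c2',(207,217),(312,38),(25,-30,161)),('c3',(378,112),(306,300),(25,30,161))):
    p=tri([S(*a),T(*b)]);P.append(p);r=(p-spot)*1000
    print(nm,p,'local',r@x,r@y,r@n,'exp',e,'dist',[np.linalg.norm(np.cross(p-o,d/np.linalg.norm(d)))*1000 for o,d in(S(*a),T(*b))])
print(np.linalg.norm(P[0]-P[1]),np.linalg.norm(P[2]-P[1]))
d=P[1]-P[0];print('n dir',d/np.linalg.norm(d),np.degrees(np.arctan2(d[1],d[0])));d=P[1]-P[2];print(np.degrees(np.arctan2(d[0],-d[1])),d)
```

```text
c1 [0.5776 0.1844 0.2689] local 22.2516185561855 -28.136871441507147 103.53316817422167 exp (25, -30, 98) dist [np.float64(1.5107343622365756), np.float64(1.510734362236531)]
c2 [0.5767 0.223  0.3082] local 22.72530813235354 -29.220874912775635 158.62447169611667 exp (25, -30, 161) dist [np.float64(0.06997803214192871), np.float64(0.0699780321417589)]
c3 [0.5177 0.2203 0.3084] local 22.596198417957563 29.8225226366221 159.01541283631403 exp (25, 30, 161) dist [np.float64(0.5283320718545361), np.float64(0.5283320718546742)]
0.05510400320377689 0.05904483295318632
n dir [-0.017   0.7009  0.713 ] 91.39223870114006
92.643157565686 [ 0.059   0.0027 -0.0002]
```

```bash
python3 -m handwheel '[[[0,0.2,-0.1,0,0,0,0],[0,0.4,-0.1,-0.05,0.01,-0.03,0],[0,0.6,-0.05,-0.15,0.03,-0.08,0],[0,0.75,0,-0.25,0.05,-0.12,0],[0,0.85,0.05,-0.35,0.07,-0.17,0],[0,0.9,0.05,-0.45,0.09,-0.22,0],[0,0.9,0.05,-0.49,0.095,-0.237,0],[0,0.9,0.05,-0.49,0.095,-0.237,0],[0,0.9,0.05,-0.49,0.095,-0.237,0],[0,0.9,0.05,-0.49,0.095,-0.237,0]]]' | tail -c 600
python3 - <<'E'
from h import *
import json
np.set_printoptions(precision=4,suppress=True)
s=observe();print(s['q'],s['position'],s['time_s'])
im=camera('wrist')
json.dump({k:np.asarray(v).tolist() for k,v in s.items()},open('w7.json','w'))
cv2.imwrite('pics/w7.png',im)
sc=camera('scene');cv2.imwrite('pics/sc7.png',sc)
Rt,P=target(np.radians(92.8),[.5522,.1262,.18]);go(P+[0,-.1,.03],Rt);go(P,Rt)
E
```

```text
time_s: 7.0
position: [0.5608, -0.0099, 0.2166]
tool_rot: [2.364, 0.003, -3.103]
force: [0.6, 0.4, 1.2]
gripper_width: 0.106
[-0.4993  0.2797  1.3456  0.6904  1.895  -2.0116] [ 0.5608 -0.0099  0.2166] 7.0
shift [-0.0796  0.0859  0.1284] turn [-0.0054  0.0065 -0.0017]
shift [-0.0948  0.2867  0.4942] turn [-0.0054  0.0065 -0.0017]
```

View pics/w7.png

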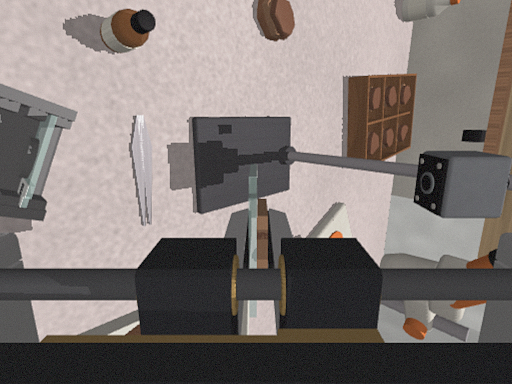

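View pics/sc7.png

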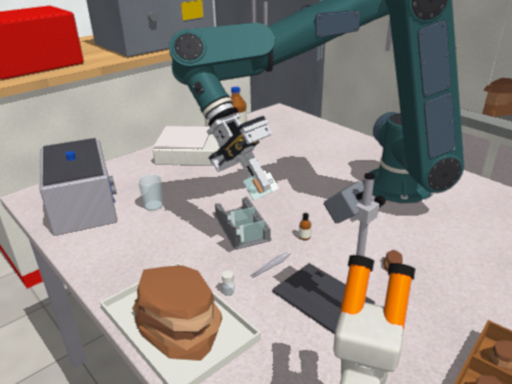

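```bash
python3 -m handwheel '[[[-0.03,0.09,0.15,-0.005,0.006,0,0],[-0.06,0.18,0.3,-0.005,0.006,0,0],[-0.08,0.22,0.38,-0.005,0.006,0,0],[-0.08,0.22,0.38,-0.005,0.006,0,0],[-0.08,0.22,0.38,-0.005,0.006,0,0],[-0.08,0.22,0.38,-0.005,0.006,0,0]]]' | tail -c 600
python3 - <<'E'
from h import *
import json
np.set_printoptions(precision=4,suppress=True)
camera('top')
s=observe();print(s['q'],s['position'],s['time_s'])
im=camera('wrist')
json.dump({k:np.asarray(v).tolist() for k,v in s.items()},open('w8.json','w'))
cv2.imwrite('pics/w8.png',im);cv2.imwrite('pics/w8z.png',cv2.resize(im[80:240,370:512],None,fx=3.75,fy=3.75))
Rt,P=target(np.radians(92.8),[.5522,.1262,.18]);go(P,Rt)
E
```

```text
time_s: 7.7
position: [0.5771, 0.0957, 0.1887]
tool_rot: [2.356, -0.001, -3.096]
force: [0.2, -0.4, -0.0]
gripper_width: 0.105
[-0.3313  0.2666  1.4231  0.7315  1.7469 -1.9241] [0.5772 0.0954 0.1886] 7.75
shift [-0.0147  0.0709  0.1186] turn [ 0.0005  0.0012 -0.0028]
```

View pics/w8.png

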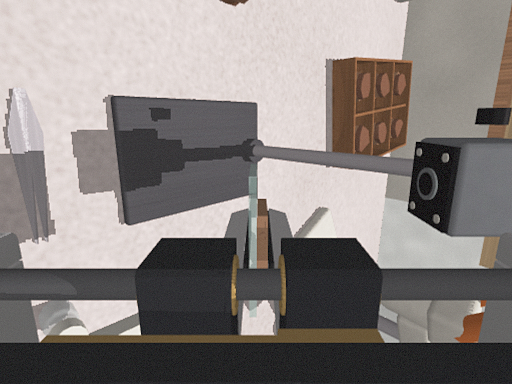

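View pics/w8z.png

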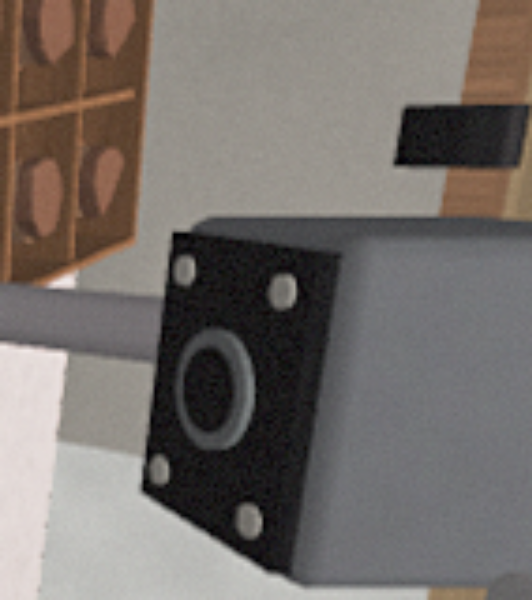

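```bash
python3 -m handwheel '[[[-0.005,0.03,0.05,0,0,0,0],[-0.012,0.065,0.11,0,0,0,0],[-0.012,0.065,0.11,0,0,0,0],[-0.012,0.065,0.11,0,0,0,0],[-0.012,0.065,0.11,0,0,0,0]]]' | tail -c 600
python3 - <<'E'
from h import *
import json
np.set_printoptions(precision=4,suppress=True)
camera('top');camera('top')
s=observe();print(s['q'],s['position'],s['time_s'])
im=camera('wrist')
json.dump({k:np.asarray(v).tolist() for k,v in s.items()},open('w9.json','w'))
cv2.imwrite('pics/w9.png',im);cv2.imwrite('pics/w9z.png',cv2.resize(im[100:260,370:512],None,fx=3.75,fy=3.75))
im=cv2.imread('pics/w7.png')
cv2.imwrite('pics/w7z.png',cv2.resize(im[135:225,400:512],None,fx=6,fy=6,interpolation=cv2.INTER_CUBIC))
Rt,P=target(np.radians(92.8),[.5522,.1262,.18]);go(P,Rt)
im=camera('scene')
cv2.imwrite('pics/sc9.png',im);cv2.imwrite('pics/sc9z.png',cv2.resize(im[110:250,230:400],None,fx=4,fy=4,interpolation=cv2.INTER_CUBIC))
E
```

```text
time_s: 8.3
position: [0.5783, 0.1275, 0.1796]
tool_rot: [2.355, -0.003, -3.095]
force: [-0.1, -0.7, -0.9]
gripper_width: 0.108
[-0.2802  0.2628  1.4465  0.7422  1.7002 -1.8989] [0.5785 0.1272 0.1798] 8.4
shift [-0.0039  0.0055  0.0044] turn [ 0.001   0.0001 -0.0029]
```

View pics/w9z.png

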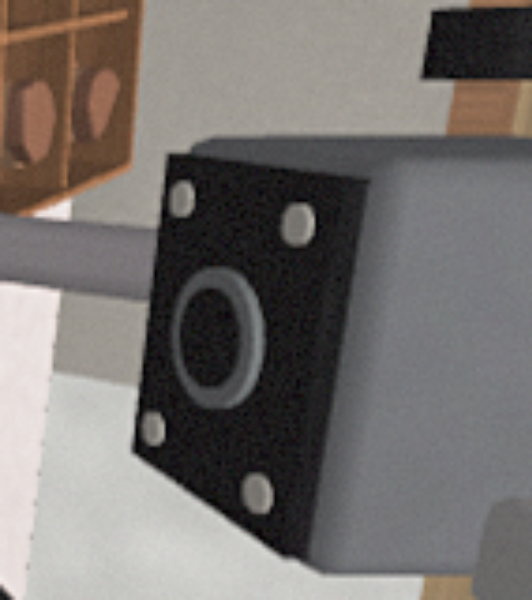

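View pics/w7z.png

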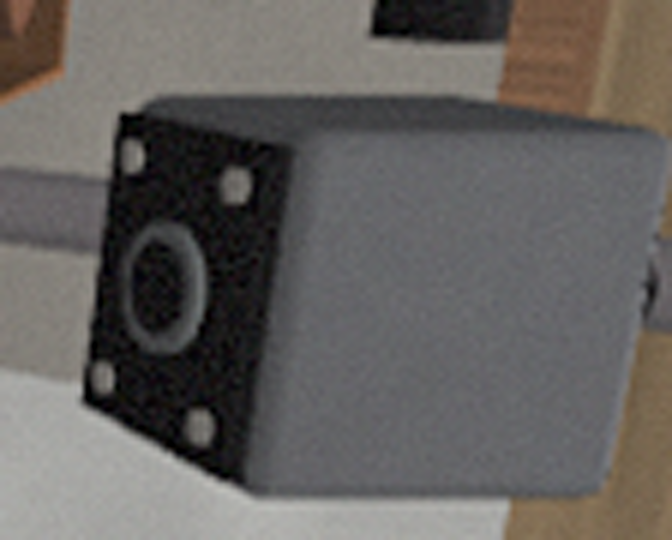

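View pics/sc9z.png

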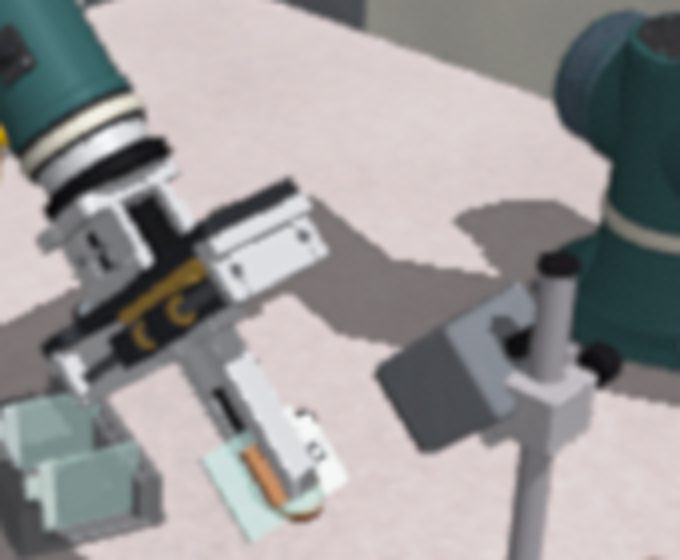

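```bash
cat > tri9.py <<'E'
from h import *
import json
np.set_printoptions(precision=4,suppress=True)
K=[cal('wrist',json.load(open(f'w{i}.json'))) for i in(7,8,9)]
Z=[(400,135,6),(370,80,3.75),(370,100,3.75)]
pts={'ring':[(164,288),(215,388),(220,338)],
'sA':[(132,157),(184,270),(182,199)],'sB':[(236,186),(283,291),(298,224)],
'sC':[(102,378),(159,470),(153,428)],'sD':[(201,428),(248,521),(258,493)]}
Q={}
for n,l in pts.items():
    rs=[ray(k,ox+(u+.5)/f-.5,oy+(v+.5)/f-.5) for k,(ox,oy,f),(u,v) in zip(K,Z,l)]
    p=tri(rs);Q[n]=p;print(n,p,[round(np.linalg.norm(np.cross(p-o,d/np.linalg.norm(d)))*1000,2) for o,d in rs])
    if n=='ring':ringrays=rs
S=np.array([Q[a] for a in('sA','sB','sC','sD')]);c=S.mean(0);print('screw mean',c)
e1=Q['sA']-Q['sC']+Q['sB']-Q['sD'];e2=Q['sB']-Q['sA']+Q['sD']-Q['sC']
print('sides',np.linalg.norm(e1)/2,np.linalg.norm(e2)/2,e1/np.linalg.norm(e1),e2/np.linalg.norm(e2))
nn=np.cross(e1,e2);nn/=np.linalg.norm(nn);nn*=np.sign(nn[2]);print('n',nn,'az',np.degrees(np.arctan2(nn[1],nn[0])),'el',np.degrees(np.arcsin(nn[2])))
print('e1 az normal',np.degrees(np.arctan2(e1[0],-e1[1])), np.degrees(np.arctan2(-e1[0],e1[1])))
print('spot nominal from ring',Q['ring']-.1*np.array([np.cos(np.radians(92.8)),np.sin(np.radians(92.8)),1])/2**.5)
E
python3 tri9.py
```

```text
ring [0.5472 0.1766 0.2546] [np.float64(0.25), np.float64(0.12), np.float64(0.28)]
sA [0.5297 0.2003 0.2405] [np.float64(0.09), np.float64(0.08), np.float64(0.16)]
sB [0.5307 0.1812 0.261 ] [np.float64(0.07), np.float64(0.05), np.float64(0.03)]
sC [0.5716 0.2147 0.237 ] [np.float64(0.14), np.float64(0.08), np.float64(0.12)]
sD [0.5716 0.1898 0.2596] [np.float64(0.04), np.float64(0.16), np.float64(0.11)]
screw mean [0.5509 0.1965 0.2495]
sides 0.04310730352428321 0.030752883254481018 [-0.9618 -0.2674  0.058 ] [ 0.0171 -0.7143  0.6996]
n [-0.1491  0.6901  0.7082] az 102.19422204950544 el 45.08984393852302
e1 az normal -74.46232791594224 105.53767208405777
spot nominal from ring [0.5506 0.106  0.1839]
```

```bash
cat >> tri9.py <<'E'
print('----')
for o,d in ringrays:
    for yy in(.195,.199): p=o+d*(yy-o[1])/d[1];print(yy,p)
E
python3 tri9.py | sed -n '/----/,$p'
python3 - <<'E'
import cv2
im=cv2.imread('pics/w9.png');cv2.imwrite('pics/w9f.png',cv2.resize(im[80:290,60:300],None,fx=2.8,fy=2.8,interpolation=cv2.INTER_CUBIC))
E
```

```text
----
0.195 [0.5504 0.195  0.2497]
0.199 [0.551  0.199  0.2487]
0.195 [0.55   0.195  0.2499]
0.199 [0.5506 0.199  0.2489]
0.195 [0.5502 0.195  0.2503]
0.199 [0.5509 0.199  0.2494]
```

View pics/w9f.png

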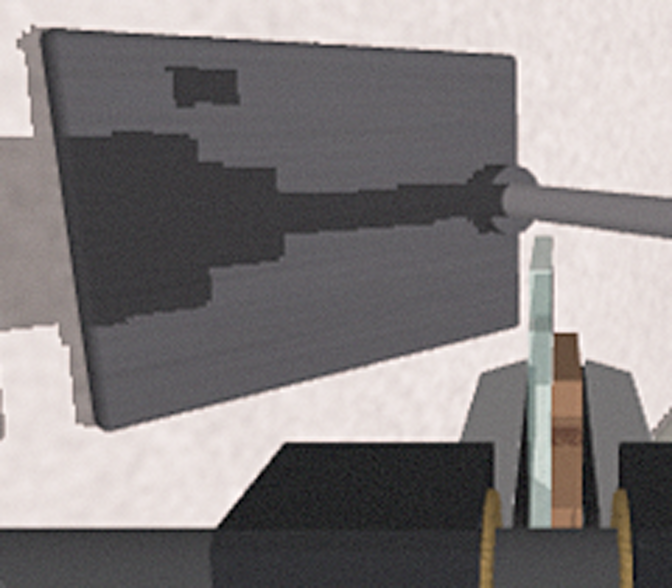

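Run:
```python
from h import *
import json
np.set_printoptions(precision=4,suppress=True)
k=cal('wrist',json.load(open('w9.json')))
P=[onz(k,60+(u+.5)/2.8-.5,80+(v+.5)/2.8-.5,.012) for u,v in((43,31),(515,56),(518,326),(103,430))]
for p in P:print(p)
a=lambda d:np.degrees(np.arctan2(d[1],d[0]))
print('long',a(P[1]-P[0]),a(P[2]-P[3]),np.linalg.norm(P[1]-P[0]),np.linalg.norm(P[2]-P[3]))
print('short',a(P[3]-P[0])+90,a(P[2]-P[1])+90,np.linalg.norm(P[3]-P[0]),np.linalg.norm(P[2]-P[1]))
C=np.mean(P,0);th=np.radians(93);n=np.array([np.cos(th),np.sin(th),0]);print('centre',C,'spot',C-.05*n)
```

```text
[0.4928 0.0773 0.012 ]
[0.4838 0.2645 0.012 ]
[0.6105 0.2701 0.012 ]
[0.6185 0.0842 0.012 ]
long 92.7340328099004 92.47081806447758 0.18742763023042416 0.1860026592590077
short 93.14753150118635 92.50007645384811 0.12596769771945743 0.12681996105716317
centre [0.5514 0.174  0.012 ] spot [0.554  0.1241 0.012 ]
```

Run:
```python
from h import *
import json
np.set_printoptions(precision=4,suppress=True)
s=dict(position=np.zeros(3),tool_rot=np.zeros(3));k=cal('wrist',s)  # tool frame
f=lambda u,v:(60+(u+.5)/2.8-.5,80+(v+.5)/2.8-.5)
print('notch start (exp x=29-0.7)',onz(k,*f(541,268),-.029))
print('end at notch floor (exp 38-.7)',onz(k,*f(543,237),-.020))
print('wafer end top face (exp x 17-.7, y 2)',onz(k,*f(567,378),-.021), onz(k,*f(567,334),.013))
print('top edge near', onz(k,*f(539,520),-.029))
# label in scene
im=cv2.imread('pics/sc9.png');cv2.imwrite('pics/sc9l.png',cv2.resize(im[200:250,275:325],None,fx=12,fy=12,interpolation=cv2.INTER_CUBIC))
S=json.load(open('w9.json'));Rr=R.from_euler('xyz',S['tool_rot']).as_matrix()
for l in([.0273,-.001,-.001],):
    L=np.array(S['position'])+Rr@l;print('label',L,(proj(cal('scene'),L)-[275,200])*12+6)
```

```text
notch start (exp x=29-0.7) [ 0.0395 -0.0027 -0.029 ]
end at notch floor (exp 38-.7) [ 0.0433 -0.0025 -0.02  ]
wafer end top face (exp x 17-.7, y 2) [ 0.017   0.0019 -0.021 ] [0.0158 0.0023 0.013 ]
top edge near [-0.0076 -0.0032 -0.029 ]
label [0.5513 0.1245 0.1799] [396.2154 273.6695]
```

View pics/sc9l.png

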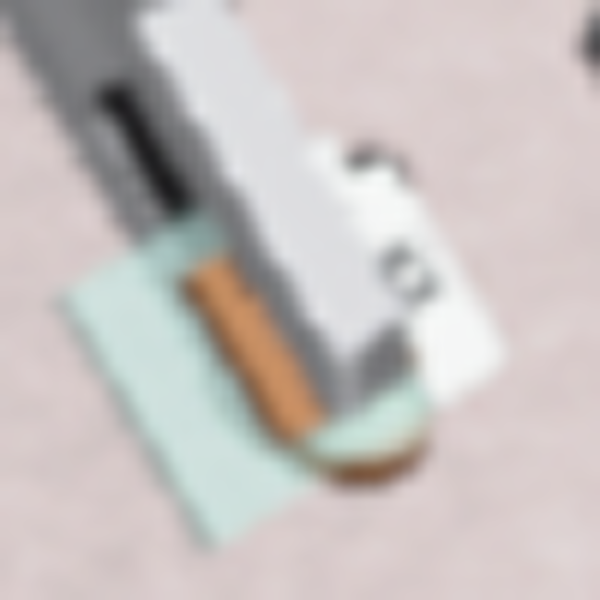

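Run:
```python
from h import *
np.set_printoptions(precision=4,suppress=True)
s=dict(position=np.zeros(3),tool_rot=np.zeros(3));k=cal('wrist',s)
im=cv2.imread('pics/w9.png');c=cv2.resize(im[155:285,230:285],None,fx=6,fy=4.6,interpolation=cv2.INTER_CUBIC)
cv2.imwrite('pics/w9s.png',c)
f=lambda u,v:(60+(u+.5)/2.8-.5,80+(v+.5)/2.8-.5)
print(onz(k,*f(541,269),-.020),onz(k,*f(543,237),.021))
for x,y,z,n in((.0373,-.003,.021,'end bottom'),(.0373,-.003,-.020,'end top'),(.0283,-.003,-.020,'notch wall bottom'),(.0283,-.003,-.029,'notch wall top'),(-.0387,-.003,-.029,'far')):
    u,v=proj(k,[x,y,z]);print(n,(u-230)*6,(v-155)*4.6)
```

```text
[ 0.0375 -0.0029 -0.02  ] [ 0.0367 -0.0032  0.021 ]
end bottom 143.45956218880673 38.94776750953374
end top 135.7232635182126 97.05742884417623
notch wall bottom 136.1114064425593 175.90881998096472
notch wall top 133.87400107762193 197.8170983093985
far 136.82187034323147 749.0747737973966
```

View pics/w9s.png

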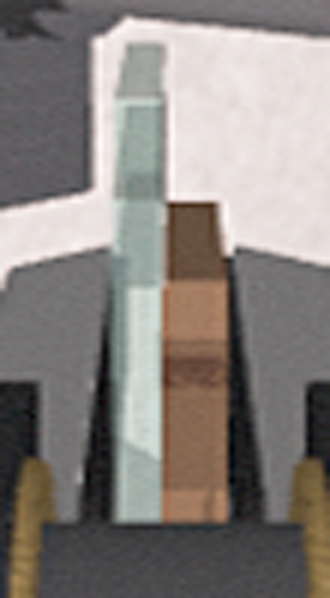

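Run:
```python
from h import *
Rt,P=target(np.radians(92.7),[.5532,.1256,.18])
for i in range(4): s=observe();print(s['position'].round(4),s['tool_rot'].round(4));go(P,Rt,s);camera('top')
```

```text
[0.5785 0.1271 0.1798] [ 2.3546 -0.0031 -3.0962]
shift [-0.0078  0.0037  0.0025] turn [ 0.001  -0.0006 -0.0022]
[0.5785 0.1271 0.1798] [ 2.3546 -0.0031 -3.0962]
shift [-0.0077  0.0038  0.0025] turn [ 0.001  -0.0006 -0.0022]
[0.5785 0.1271 0.1798] [ 2.3546 -0.0031 -3.0962]
shift [-0.0078  0.0038  0.0024] turn [ 0.001  -0.0006 -0.0022]
[0.5785 0.1272 0.1798] [ 2.3545 -0.0032 -3.0961]
shift [-0.008   0.0036  0.0022] turn [ 0.0011 -0.0007 -0.0022]
```

```bash
python3 -m handwheel '[[[-0.008,0.004,0.002,0.001,0,-0.002,0],[-0.008,0.004,0.002,0.001,0,-0.002,0],[-0.008,0.004,0.002,0.001,0,-0.002,0],[-0.008,0.004,0.002,0.001,0,-0.002,0],[-0.008,0.004,0.002,0.001,0,-0.002,0],[-0.008,0.004,0.002,0.001,0,-0.002,0],[-0.008,0.004,0.002,0.001,0,-0.002,0],[-0.008,0.004,0.002,0.001,0,-0.002,0]]]' | tail -c 600
python3 - <<'E'
from h import *
np.set_printoptions(precision=4,suppress=True)
a=camera('top');cv2.imwrite('pics/topF.png',a);b=camera('scene');cv2.imwrite('pics/scF.png',b)
s=observe();Rt,P=target(np.radians(92.7),[.5532,.1256,.18]);go(P,Rt,s)
Rr=R.from_euler('xyz',s['tool_rot']).as_matrix()
L=s['position']+Rr@[.0273,-.001,-.001];n=Rr[:,1];print('label',L,'normal',n,'at 100mm',L+.1*n,s['gripper_width'],s['joint_vel'],s['force'],s['time_s'])
E
```

```text
time_s: 9.5
position: [0.5803, 0.1286, 0.1801]
tool_rot: [2.356, -0.001, -3.094]
force: [0.7, -0.3, -1.5]
gripper_width: 0.103
shift [-0.0004 -0.0009 -0.0007] turn [ 0.0001 -0.0009 -0.0001]
label [0.5531 0.1259 0.1801] normal [-0.0331  0.7062  0.7072] at 100mm [0.5498 0.1965 0.2508] 0.10251516348215992 [-0.      0.0017 -0.0015 -0.0001 -0.0008  0.    ] [ 0.0768 -0.2545 -0.6344] 9.6
```

View pics/topF.png

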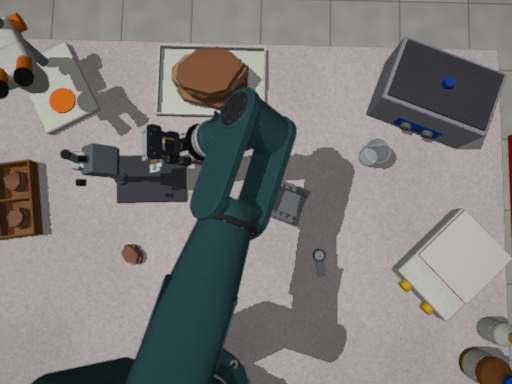

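View pics/scF.png

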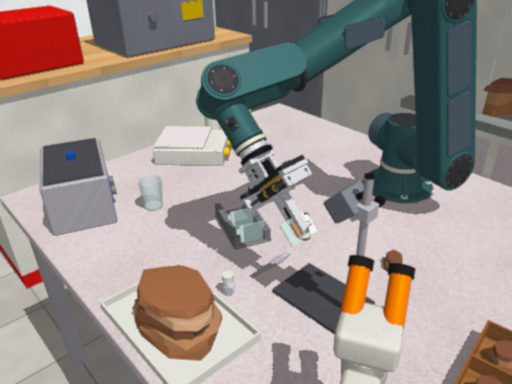

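Run:
```python
from h import *
L=np.array([.5531,.1259,.1801])
for n,f in(('top','topF'),('scene','scF')):
    p=proj(cal(n),L);print(n,p);u,v=p.round().astype(int)
    im=cv2.imread(f'pics/{f}.png')[v-20:v+21,u-20:u+21];im=cv2.resize(im,None,fx=9,fy=9,interpolation=cv2.INTER_CUBIC);cv2.drawMarker(im,(int((p[0]-u+20.5)*9),int((p[1]-v+20.5)*9)),(0,0,255),0,15);cv2.imwrite(f'pics/x_{n}.png',im)
cv2.imwrite('pics/x.png',np.hstack([cv2.imread('pics/x_top.png'),cv2.imread('pics/x_scene.png')]))
```

```text
top [155.01932502 167.28905264]
scene [307.40260549 222.81506253]
```

View pics/x.png

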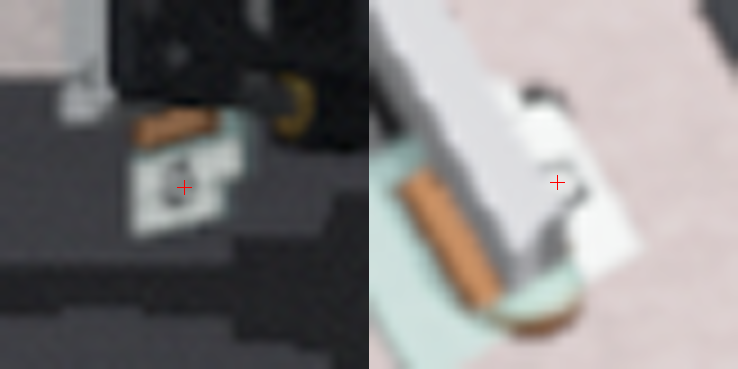

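```bash
python3 -c "
from station import *
print(observe()['gripper_width'],close_job())"
```

```text
the job is handed in; nothing more can be done
0.10251516348215992 None
```

I picked out the slide with the square wafer and found its frosted end by the corner notch. I then gripped it across the wafer, drew it straight up out of the rack and held it at the reader. The job was handed in with the arm still, at about 9.6 s on the robot's clock.

**Last checks:**
- **Label position:** it works out at (0.553, 0.126, 0.180) m. My best estimate of the reading spot is (0.553, 0.1256, 0.180) m.
- **Facing:** the label's normal points 45° up at azimuth 92.7°. The point 100 mm along it is within about 1 mm of the window's centre found by the wrist camera.
- **Grip:** the opening reads about 9.7 mm, which fits the 10 mm of slide plus wafer. The wrist view of the slide's edges and notch matched the expected grip within about 1 mm, with the fingers off the frosted end.
- **Contact:** the wrist force stayed within about 2 N in every reading I took. Nothing else looked moved in the final pictures I viewed, though the arm hid part of the rack in the top view.

**Where the checks disagreed:**
- The top and scene cameras put the label about 2 mm off the arm's own reading. The spot estimates differed by up to about 6 mm in y between the foot plate and the reader box. I used a value between them.
- Locating the window from the wrist views alone gave a depth about 20 mm off. I used those sightings only for direction, together with the foot plate and box positions.

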